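Lock the lamp-lens setting on a microscope foot

ROBOT

A 6-joint arm with a two-finger parallel gripper is mounted at the origin on the work surface. World frame = base frame: x ahead of the robot, y to its left, z up, the work surface at z = 0. Lengths are in m, angles in degrees, forces in N, time in s.
With the tool pointing down it reaches from about 0.3 to 0.75 m from the base axis. Payload 8.5 kg.
Tool frame: the origin (TCP) lies between the finger pads; the fingertips stand ahead of it and the grasp point (between the pads) lies 8 mm behind it (env.tcp_to_tips is the z of the fingertips in the tool frame, in m); z points along the fingers, x is the direction in which the jaws open and shut, and the axes are right-handed (so a half turn about z gives the same grasp; the last joint's range is limited). The gripper opens to 85 mm and grips with 20 to 120 N. Pads are 22 mm wide; open, the fingers measure 114 mm over their backs; the gripper's body (76 mm by 85 mm) begins 54 mm behind the grasp point. The pads swing forward as they close: fully open they stand 13 mm farther back than shut.
Start: joints at [-84.872, 21.807, 74.336, -0, 83.858, -12.336], TCP at [0.165, -0.525, 0.242] pointing down, gripper open.
Joint ranges: [-178.18, 178.18], [-50.72, 133.34], [12.68, 142.11], [-81.47, 261.47], [9.98, 163.14], [-165.26, 165.26]. Speed limits (degrees/s): [136.94, 136.94, 180, 180, 180, 180].

INTERFACE

Orientations are given as a 3x3 rotation matrix whose columns are the frame's x, y, z axes.
In Python, from rig import observe, viewer, env gives the robot as it stands.
- The arm moves only by the tool jog_arm, never from a script. Its arguments are lists of equal length, an entry for each row: "dr": the turn, a rotation vector about the tool's x, y, z in rad, a list of three; "slide": the shift along the tool's x, y, z in m, a list of three; "gripper": the opening, from -1 (shut) to 1 (fully open), so that 0 is half open. In form: {"dr": [[rx, ry, rz], ...], "slide": [[dx, dy, dz], ...], "gripper": [gripper, ...]}. A call has exactly 10 rows; each row shifts and turns the commanded pose from where the row before left it, along the tool's axes as they then stand; what a row does not reach is not made up. A row lasts 1/10 s, in which the tool goes at most 50 mm and 8.59 degrees, less where a joint would pass 70% of its speed; a pose out of reach is approached as far as the arm can. A call is refused whole if a number of a shift passes 0.05 or a number of a turn 0.15, either way. A call with a gripper value outside its range is refused whole. The fingers move at their own pace and stop on an object; "force" is the grip in N (left out, the last holds). Time passes only in rows, so rows that do not move let the fingers close, or fill a call up. It gives the time, the measured TCP pose, the force and the opening at its end, in the units of the state.
- observe(): the state, without advancing time (a new reading comes with each control period).
- viewer.get_image(name): name is "scene" or "top"; returns a dict with "pixels" (420x560x3 uint8, blue, green, red), "camera_matrix" (3x3 intrinsics, pixels), "R" (3x3) and "t" (3): a world point X has camera coordinates R X + t. Camera axes: x right, y down, z forward; pixel columns grow to the right and rows downward; lengths in m; the calibration is good to about 2 mm. A picture is of the moment at which its call begins. There is no depth.
- env.close_job(): hands the job in, once; it reports no verdict.
The state is a dict: "time_s": time; "q": joint angles; "qvel": joint speeds; "joint_efforts": joint torques, N m; "position": TCP position; "tool_rot": TCP orientation; "ft_force": force on the tool from outside, world axes, zero at the start; "wrist_torque": the same for the moment, N m; "grip_width": finger opening in m.
Only numpy, scipy, OpenCV 4.12 (cv2) and the standard library are available. Lean on these libraries where they do the work, as an engineer would, in place of code of your own. Each camera call takes 0.05 s, during which the arm holds its last target.

TASK

Turn the brass lens cell on the microscope foot clockwise until the rib on its rim points at the fixed steel index, then run the knurled lock ring down on to the sleeve and its spring washer and nip it up hand-tight, about half a newton metre, so that the setting stays on the index. Leave the loose parts on and around the foot where they are.

Things in the scene. Friction and masses are not known exactly. Their poses are not given: they have to be found in the camera images.
- foot: black microscope foot fixed on the bench, its limb taken off: 280 x 190 mm, flat top 50 mm above the bench. Origin: centre of the underside; z up; -x is its front end. The lens port is on its centre line 45 mm in front of the centre: a low black boss (68 mm across, top 60 mm above the bench) with sleeve, lock ring and lens cell on it, all on one vertical axis
- sleeve: fixed threaded aluminium sleeve on the port, 40 mm in diameter, 33 mm tall (a 58 mm flange, 5 mm thick, at its bottom). Origin: on the axis at its underside, 60 mm above the bench. On its top lies a dark wavy spring washer of nearly the same diameter, whose height is not known; the lock ring presses it on to the sleeve
- cell (a joint): angle (rad) of the brass lens cell about the vertical axis: 0 when its rib points at the index, positive anticlockwise seen from above, so a clockwise turn lowers it. Starts at 0.6 to 1.3. It turns stiffly (about 0.25 N m), stays where it is left and sinks 6 mm a turn clockwise (0.95 mm a rad). The lock ring rides round with it
- cell_rim (a point): centre of the knurled brass rim at the top of the lens cell, on the axis: the rim is 36 mm in diameter, 16 mm tall, this point 8 mm above its lower edge. Below the rim the threaded barrel (33 mm in diameter) is bare for 11 to 14 mm down to the top of the lock ring. z is the axis; -x points along the rib
- cell_rib (a point): outer end, at its top, of the small dark steel rib (10 mm long, 4 mm wide and high) that lies radially on the top of the rim at one side only; this end is 18 mm from the axis, above the rim's edge
- index (a point): inner tip of the fixed steel index bar (24 mm long, 4 mm wide), on a small pad on the foot in front of the port, 32 mm from the axis, top 66 mm above the bench, pointing at the axis
- lock_ring: knurled steel lock ring (the jam nut), 50 mm in diameter, 14 mm tall, threaded on the cell's barrel under the rim. Origin: on the axis at its underside, which is its bearing face; z up. Right-hand thread: turned clockwise seen from above it goes down 6 mm a turn (0.95 mm a rad). Beside it fingers may reach 30 mm below its underside before they meet the port's boss
- ring_top (a point): centre of the lock ring's top face, on the axis, 14 mm above its underside. With the cell on its index the ring starts 1 to 3.2 rad short of the washer. It turns with about 0.08 N m till it meets the washer; then the torque climbs by some 0.4 N m per rad as the washer flattens. Its friction is uneven, single readings may dip. Hand-tight is 0.35 to 0.6 N m; 0.75 overstrains it. It stays tight when let go
- objective: loose brass objective, 31 mm in diameter, 47 mm tall, standing on the bench beside the foot. Origin: centre of its underside. Leave it
- eyepiece: loose black eyepiece, 34 mm in diameter, 52 mm tall, standing on the bench on the other side of the foot. Origin: centre of its underside. Leave it
- filter_ring: loose aluminium filter ring, 42 mm in diameter, 8 mm tall, lying on the foot's top. Origin: centre of its underside. Leave it
- screwdriver: loose screwdriver, 150 mm long, lying on the bench. Origin: underside, at mid-length; x along the shaft. Leave it

How it is judged (in metres and radians):
On the way, in this order (a step that is already met when the one before it is completed fails the run):
1. the lens cell is turned to its index while the lock ring is still loose (value of joint cell between -0.15 and 0.15 rad and contact force between lock_ring and sleeve below 5 N), for 0.2 s.
2. the lock ring is tight on the sleeve with the cell still on its index (value of joint cell between -0.15 and 0.15 rad and contact force between lock_ring and sleeve above 25 N), for 0.2 s.
At the end, for the whole second after the job is handed in: The lock ring presses on the washer and sleeve with more than 25 N (about 0.3 N m of tightening), the cell's rib points at the index within 0.15 rad, and the objective, eyepiece, filter ring and screwdriver lie within 30 mm of where they were (all of step 2 and distance of each of objective, eyepiece, filter_ring, screwdriver from where it was at the start of the episode below 0.03 m); the robot touches nothing.
It fails at once if the lock ring is overtightened: it presses on the washer and sleeve with more than 85 N (about 0.7 N m of tightening) (contact force between lock_ring and sleeve above 85 N).
It fails at once if a loose part beside the work is knocked away (moved more than 30 mm) (distance of any of objective, eyepiece, filter_ring, screwdriver from where it was at the start of the episode above 0.03 m).
It also fails if it takes over 64 s, if anything falls off the work surface, if the arm or the gripper's body presses on something with over 40 N, if the wrist force passes 120 N, or if a joint passes its speed limit or range.

## Working session

There is one attempt and no reset: what is moved stays moved. The work goes in short steps, Python scripts to look and compute and a tool call to move; the robot and the scene stay as the last step left them, time stands still between calls to the robot, and variables do not carry over. Pictures are saved under pics/ and viewed, and the job is handed in when it is done.

Besides the shell and the picture viewer there is one more tool, called after ">>>" as name(argument=value, ...) on one line, values as JSON. jog_arm: Moves the arm, as the interface text tells. Its arguments: {"type":"object","properties":{"dr":{"type":"array","items":{"type":"array","items":{"type":"number"}}},"slide":{"type":"array","items":{"type":"array","items":{"type":"number"}}},"gripper":{"type":"array","items":{"type":"number"}},"force":{"type":"number"}},"required":["dr","slide","gripper"]}

```bash
ls; mkdir -p pics; python3 - <<'E'
from rig import observe, viewer, env
import cv2,numpy as np
np.set_printoptions(precision=4,suppress=True)
print(observe()); print(env.tcp_to_tips)
for n in ("scene","top"):
    d=viewer.get_image(n); cv2.imwrite(f"pics/{n}0.png",d["pixels"]); print(n,d["camera_matrix"],d["R"],d["t"],-d["R"].T@d["t"])
E
```

```text
pics
{'time_s': 0.0, 'q': array([-84.8724,  21.8413,  74.3857,  -0.0001,  83.8575, -12.3338]), 'qvel': array([ 0.0574,  0.0534, -0.0445, -0.0236, -0.0189, -0.054 ]), 'joint_efforts': array([  0.0008, -44.847 , -23.1273,  -0.0002,   0.0048,   0.0001]), 'position': array([ 0.165 , -0.5244,  0.2417]), 'tool_rot': array([[ 0.3001, -0.9539, -0.0001],
       [-0.9539, -0.3001,  0.0015],
       [-0.0014, -0.0003, -1.    ]]), 'ft_force': array([-0.609 , -0.8772,  0.3731]), 'wrist_torque': array([ 0.0395, -0.0178, -0.0117]), 'grip_width': 0.08520065031615055}
0.011
scene [[482.4599   0.     284.0882]
 [  0.     482.4599 202.4798]
 [  0.       0.       1.    ]] [[ 0.6708  0.7416  0.0041]
 [ 0.514  -0.461  -0.7234]
 [-0.5346  0.4873 -0.6904]] [-0.4861 -0.2214  1.2295] [ 1.0971 -0.3407  0.6907]
top [[440.3298   0.     279.8902]
 [  0.     440.3298 208.1613]
 [  0.       0.       1.    ]] [[ 0.0153 -0.9997 -0.0191]
 [-0.9875 -0.0121 -0.1574]
 [ 0.1571  0.0213 -0.9873]] [0.0725 0.6442 0.8499] [0.5015 0.0622 0.9419]
```

View pics/scene0.png

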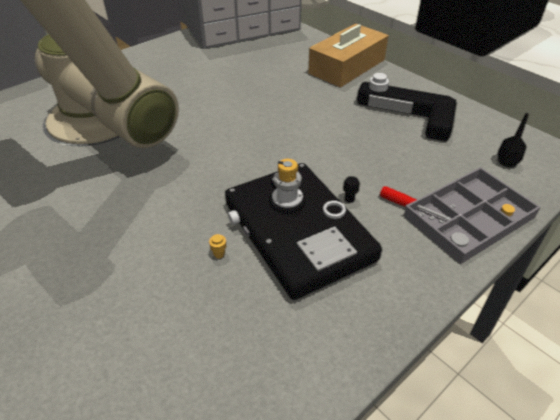

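View pics/top0.png

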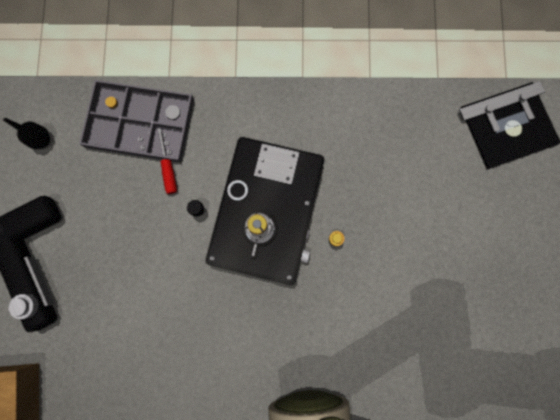

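```bash
python3 - <<'E'
import cv2
a=cv2.imread("pics/top0.png")[195:265,220:300];cv2.imwrite("pics/tz.png",cv2.resize(a,None,fx=8,fy=8,interpolation=cv2.INTER_CUBIC))
a=cv2.imread("pics/scene0.png")[145:220,250:330];cv2.imwrite("pics/sz.png",cv2.resize(a,None,fx=8,fy=8,interpolation=cv2.INTER_CUBIC))
E
```

```text
(no output)
```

View pics/tz.png

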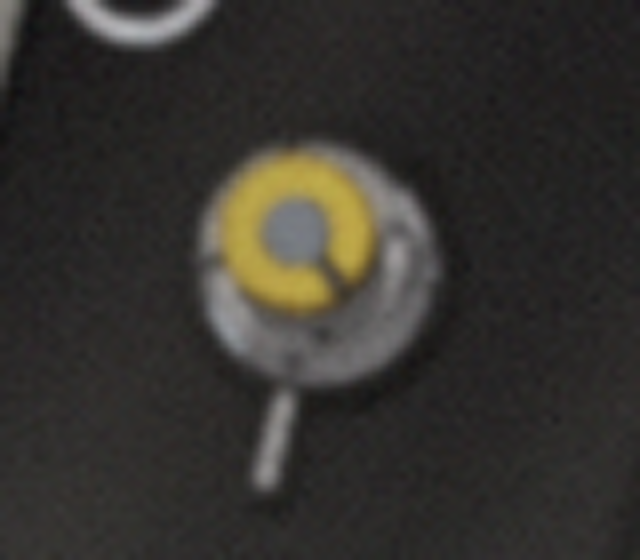

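View pics/sz.png

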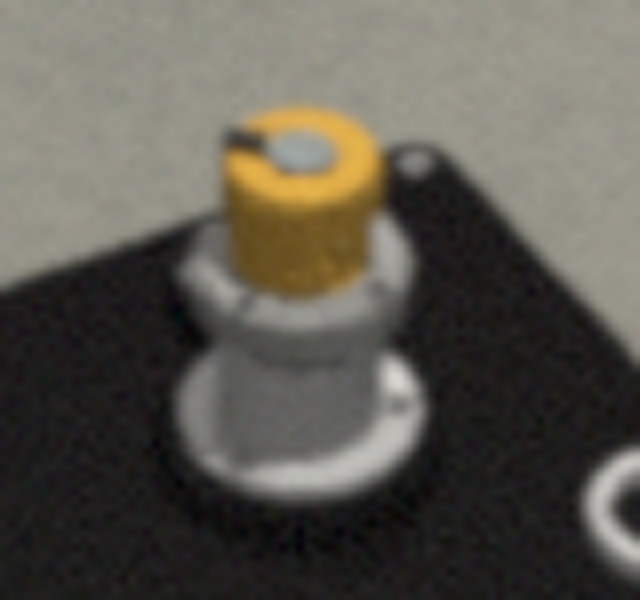

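```bash
cat > h.py <<'E'
import numpy as np,cv2
np.set_printoptions(precision=4,suppress=True)
K={"scene":np.array([[482.4599,0,284.0882],[0,482.4599,202.4798],[0,0,1]]),"top":np.array([[440.3298,0,279.8902],[0,440.3298,208.1613],[0,0,1]])}
def cams():
    from rig import viewer
    return {n:viewer.get_image(n) for n in ("scene","top")}
def onz(d,uv,z):
    r=d["R"].T@np.linalg.inv(d["camera_matrix"])@np.array([*uv,1.]); c=-d["R"].T@d["t"]
    return c+r*(z-c[2])/r[2]
def tri(d1,u1,d2,u2):
    P=[d["camera_matrix"]@np.c_[d["R"],d["t"]] for d in(d1,d2)]
    X=cv2.triangulatePoints(P[0],P[1],np.array(u1,float).reshape(2,1),np.array(u2,float).reshape(2,1)); X=X[:3,0]/X[3]
    return X
def proj(d,X):
    p=d["camera_matrix"]@(d["R"]@X+d["t"]); return p[:2]/p[2]
E
python3 - <<'E'
from h import *
c=cams();t,s=c["top"],c["scene"]
X=tri(s,(287.5,164.5),t,(257.2,223.6));print("rimtop",X,proj(s,X),proj(t,X))
f=lambda u,v:(219.5+(u+.5)/8,194.5+(v+.5)/8)
g=lambda u,v:(249.5+(u+.5)/8,144.5+(v+.5)/8)
it=onz(t,f(288,393),.066);io=onz(t,f(265,488),.066);print("index",it,io,np.linalg.norm(it-io))
d=(it-io)/np.linalg.norm(it-io);print("axis from index",it+.032*d, io+.056*d, "dir",np.degrees(np.arctan2(d[1],d[0])))
print("flange(z=.065)",onz(s,g(302,408),.065),onz(t,f(322,268),.062))
rt=onz(t,f(345,295),X[2]+.004);r0=onz(t,f(318,255),X[2]+.004);print("rib",rt,r0)
for z in(.137,.14,.143): print(z,onz(t,(257.2,223.6),z),onz(s,(287.5,164.5),z))
v=rt-X;w=-d
print("cell angle",np.arctan2(w[0]*v[1]-w[1]*v[0],w@v)); v=rt-r0;print(np.arctan2(w[0]*v[1]-w[1]*v[0],w@v))
# foot corners
for uv in((240,138),(323,154),(206,263),(295,284)):print(onz(t,uv,.05))
for n,uv in(("obj",(337,239)),("eye",(195,208)),("filt",(237,190))):print(n,onz(t,uv,.05))
E
```

```text
rimtop [0.6    0.1206 0.1383] [287.6143 164.4819] [257.3076 223.6839]
index [0.5687 0.1284 0.066 ] [0.5451 0.1335 0.066 ] 0.02417001518276425
axis from index [0.5999 0.1216 0.066 ] [0.5998 0.1216 0.066 ] dir -12.281599565274508
flange(z=.065) [0.6026 0.1183 0.065 ] [0.6005 0.1209 0.062 ]
rib [0.5853 0.1102 0.1423] [0.5944 0.1165 0.1423]
0.137 [0.6003 0.1209 0.137 ] [0.5986 0.1215 0.137 ]
0.14 [0.5999 0.1207 0.14  ] [0.6013 0.119  0.14  ]
0.143 [0.5995 0.1205 0.143 ] [0.604  0.1165 0.143 ]
cell angle 0.8354916609669761
0.8255520910784545
[0.7922 0.1678 0.05  ]
[ 0.7591 -0.0069  0.05  ]
[0.5296 0.2288 0.05  ]
[0.4906 0.0489 0.05  ]
obj [ 0.5817 -0.0352  0.05  ]
eye [0.6416 0.2562 0.05  ]
filt [0.6804 0.1707 0.05  ]
```

>>> jog_arm(dr=[[0,0,0],[0,0,0],[0,0,0],[0,0,0],[0,0,0],[0,0,0],[0,0,0],[0,0,0],[0,0,0],[0,0,0]], slide=[[-0.0303,-0.038,0],[-0.0303,-0.038,0],[-0.0303,-0.038,0],[-0.0303,-0.038,0],[-0.0303,-0.038,0],[-0.0303,-0.038,0],[-0.0303,-0.038,0],[-0.0303,-0.038,0],[-0.0303,-0.038,0],[-0.0303,-0.038,0]], gripper=[1,1,1,1,1,1,1,1,1,1])

```text
time_s: 1.2
position: [0.4373, -0.1196, 0.2424]
tool_rot: [[0.3, -0.954, 0.0], [-0.954, -0.3, -0.0], [0.0, -0.0, -1.0]]
ft_force: [0.6, -1.6, 0.1]
grip_width: 0.0858
```

>>> jog_arm(dr=[[0,0,0],[0,0,0],[0,0,0],[0,0,0],[0,0,0],[0,0,0],[0,0,-0.15],[0,0,-0.15],[0,0,-0.15],[0,0,-0.15]], slide=[[-0.0303,-0.038,0],[-0.0303,-0.038,0],[-0.0303,-0.038,0],[-0.0303,-0.038,0],[-0.0303,-0.038,0],[-0.0303,-0.038,0],[0,0,0],[0,0,0],[0,0,0],[0,0,0]], gripper=[1,1,1,1,1,1,1,1,1,1])

```text
time_s: 2.2
position: [0.5995, 0.1205, 0.2419]
tool_rot: [[0.79, -0.613, -0.001], [-0.613, -0.79, -0.0], [-0.001, 0.0, -1.0]]
ft_force: [-0.3, 0.3, 0.5]
grip_width: 0.0856
```

>>> jog_arm(dr=[[0,0,-0.15],[0,0,-0.15],[0,0,-0.15],[0,0,-0.15],[0,0,-0.15],[0,0,-0.15],[0,0,-0.15],[0,0,-0.15],[0,0,-0.15],[0,0,0]], slide=[[0,0,0],[0,0,0.01],[0,0,0.01],[0,0,0.014],[0,0,0.016],[0,0,0.016],[0,0,0.016],[0,0,0.016],[0,0,0.016],[0,0,0]], gripper=[1,1,1,1,1,1,1,1,1,1])

```text
time_s: 3.2
position: [0.5985, 0.1202, 0.1261]
tool_rot: [[0.774, 0.633, -0.005], [0.633, -0.774, -0.0], [-0.004, -0.003, -1.0]]
ft_force: [-0.8, 0.2, 0.5]
grip_width: 0.0856
```

```bash
python3 - <<'E'
from h import *
from rig import observe
o=observe();print(o)
c=cams()
for n in c: cv2.imwrite(f"pics/{n}1.png",c[n]["pixels"])
a=c["scene"]["pixels"][90:240,200:380];cv2.imwrite("pics/s1z.png",cv2.resize(a,None,fx=4,fy=4,interpolation=cv2.INTER_CUBIC))
E
```

```text
{'time_s': 3.2, 'q': array([  0.2615,  33.6076,  74.0941,  -0.0004,  72.5597, -39.0002]), 'qvel': array([ 0.035 , -1.9141, -2.6398,  0.0788,  2.0963,  9.0553]), 'joint_efforts': array([  0.0181, -53.0825, -20.6795,   0.0003,  -0.3916,  -1.6047]), 'position': array([0.5985, 0.1202, 0.1261]), 'tool_rot': array([[ 0.7743,  0.6329, -0.0046],
       [ 0.6329, -0.7743, -0.    ],
       [-0.0035, -0.0029, -1.    ]]), 'ft_force': array([-0.8215,  0.2363,  0.4502]), 'wrist_torque': array([0.0092, 0.019 , 0.0511]), 'grip_width': 0.08555252599905828}
```

View pics/s1z.png

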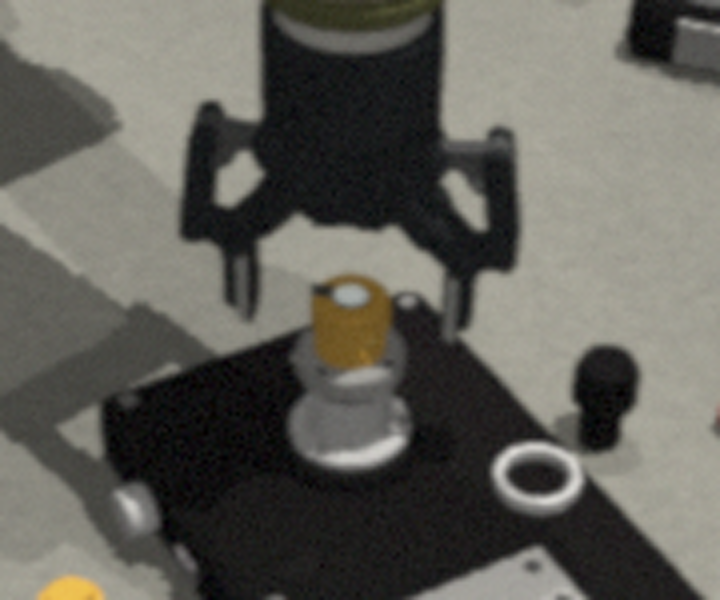

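>>> jog_arm(dr=[[0,0,0],[0,0,0],[0,0,0],[0,0,0],[0,0,0],[0,0,0],[0,0,0],[0,0,0],[0,0,0],[0,0,0]], slide=[[0.0018,0,0],[0,0,0],[0,0,0],[0,0,0],[0,0,0],[0,0,0],[0,0,0],[0,0,0],[0,0,0],[0,0,0]], gripper=[0.5,0,-0.4,-1,-1,-1,-1,-1,-1,-1], force=70)

```text
time_s: 4.3
position: [0.5999, 0.1205, 0.1293]
tool_rot: [[0.775, 0.631, -0.002], [0.631, -0.775, -0.002], [-0.003, 0.0, -1.0]]
ft_force: [-8.5, -6.2, 9.0]
grip_width: 0.0324
```

```bash
python3 - <<'E'
from h import *
from rig import observe
o=observe();print(o)
c=cams()
a=c["scene"]["pixels"][90:240,200:380];cv2.imwrite("pics/s2z.png",cv2.resize(a,None,fx=4,fy=4,interpolation=cv2.INTER_CUBIC))
E
```

```text
{'time_s': 4.3, 'q': array([  0.3295,  33.5   ,  73.7036,  -0.1165,  72.9101, -38.7865]), 'qvel': array([-0.0353,  0.0482,  0.0935, -0.074 , -0.0512,  0.0435]), 'joint_efforts': array([  2.2849, -47.8395, -21.8282,   1.2406,  -1.9485,   0.0328]), 'position': array([0.5999, 0.1205, 0.1293]), 'tool_rot': array([[ 0.7755,  0.6314, -0.002 ],
       [ 0.6314, -0.7755, -0.002 ],
       [-0.0028,  0.0003, -1.    ]]), 'ft_force': array([-8.5287, -6.2385,  8.9643]), 'wrist_torque': array([-0.834 ,  1.2906, -0.0474]), 'grip_width': 0.03242498245296066}
```

View pics/s2z.png

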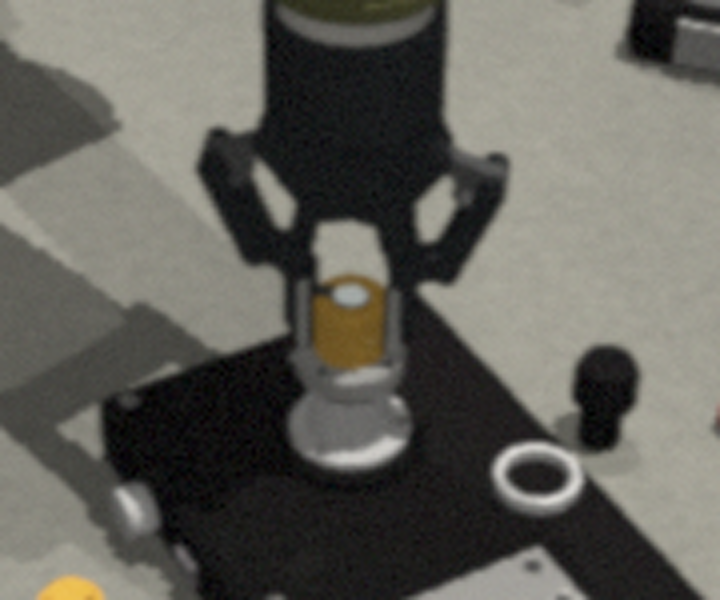

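>>> jog_arm(dr=[[0,0,0],[0,0,0],[0,0,0],[0,0,0],[0,0,0],[0,0,0],[0,0,0],[0,0,0],[0,0,0],[0,0,0]], slide=[[0,0,0],[0,0,0],[0,0,-0.006],[0,0,0],[0,0,0],[0,0,0],[0,0,0],[0,0,0],[0,0,0],[0,0,0]], gripper=[0,0,0,0,-1,-1,-1,-1,-1,-1], force=70)

```text
time_s: 5.4
position: [0.6001, 0.1205, 0.1353]
tool_rot: [[0.775, 0.632, -0.001], [0.632, -0.775, -0.002], [-0.002, 0.001, -1.0]]
ft_force: [-8.4, -6.1, 9.5]
grip_width: 0.0325
```

```bash
python3 - <<'E'
from h import *
from rig import observe
o=observe();print(o)
c=cams()
a=c["scene"]["pixels"][120:220,230:350];cv2.imwrite("pics/s3z.png",cv2.resize(a,None,fx=6,fy=6,interpolation=cv2.INTER_CUBIC))
E
```

```text
{'time_s': 5.4, 'q': array([  0.3308,  33.1571,  73.2531,  -0.1164,  73.6743, -38.8174]), 'qvel': array([-0.0384,  0.0346, -0.042 ,  0.0726,  0.0269,  0.0243]), 'joint_efforts': array([  2.4735, -46.9649, -21.5916,   1.2719,  -1.8926,   0.0554]), 'position': array([0.6001, 0.1205, 0.1353]), 'tool_rot': array([[ 0.7752,  0.6318, -0.0015],
       [ 0.6318, -0.7752, -0.002 ],
       [-0.0024,  0.0006, -1.    ]]), 'ft_force': array([-8.3775, -6.095 ,  9.4698]), 'wrist_torque': array([-0.8862,  1.2094,  0.0827]), 'grip_width': 0.03251488375982522}
```

View pics/s3z.png

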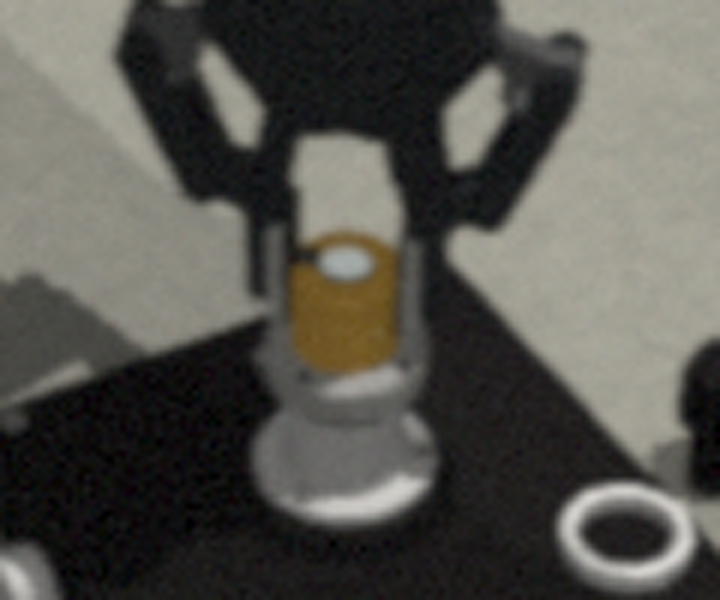

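>>> jog_arm(dr=[[0,0,0],[0,0,0.05],[0,0,0.1],[0,0,0.1],[0,0,0.1],[0,0,0.1],[0,0,0.1],[0,0,0.1],[0,0,0.1],[0,0,0.06]], slide=[[-0.0011,0,-0.0012],[0,0,0],[0,0,0.0001],[0,0,0.0001],[0,0,0.0001],[0,0,0.0001],[0,0,0.0001],[0,0,0.0001],[0,0,0.0001],[0,0,0.0001]], gripper=[-1,-1,-1,-1,-1,-1,-1,-1,-1,-1], force=80)

```text
time_s: 6.5
position: [0.5989, 0.12, 0.1347]
tool_rot: [[0.992, -0.129, -0.003], [-0.129, -0.992, -0.002], [-0.003, 0.002, -1.0]]
ft_force: [-8.0, -5.0, 4.9]
grip_width: 0.0322
```

```bash
python3 - <<'E'
from h import *
from rig import observe
o=observe();print(o)
c=cams()
a=c["scene"]["pixels"][120:220,230:350];cv2.imwrite("pics/s4z.png",cv2.resize(a,None,fx=6,fy=6,interpolation=cv2.INTER_CUBIC))
E
```

```text
{'time_s': 6.5, 'q': array([ 0.2786, 33.1146, 73.4583, -0.1101, 73.6093,  7.7115]), 'qvel': array([ 0.0717,  0.077 ,  0.0521, -0.0423,  0.0413, 32.3251]), 'joint_efforts': array([  1.8207, -50.028 , -22.9242,   1.3144,  -1.6319,  -0.1699]), 'position': array([0.5989, 0.12  , 0.1347]), 'tool_rot': array([[ 0.9917, -0.1288, -0.0032],
       [-0.1288, -0.9917, -0.0019],
       [-0.0029,  0.0023, -1.    ]]), 'ft_force': array([-7.9825, -5.0482,  4.9133]), 'wrist_torque': array([-0.8522,  1.0263,  0.2388]), 'grip_width': 0.03219738222814193}
```

View pics/s4z.png

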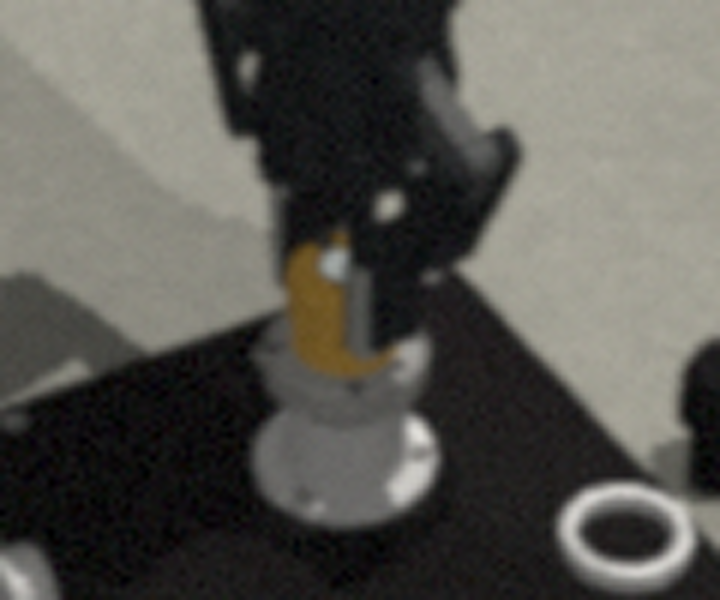

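>>> jog_arm(dr=[[0,0,0],[0,0,0],[0,0,0],[0,0,0],[0,0,-0.15],[0,0,-0.15],[0,0,-0.15],[0,0,-0.15],[0,0,-0.15],[0,0,-0.15]], slide=[[0,0,0],[0,0,0],[0,0,0],[0,0,0],[0,0,-0.02],[0,0,-0.02],[0,0,-0.02],[0,0,0],[0,0,0],[0,0,0]], gripper=[-1,1,1,1,1,1,1,1,1,1])

```text
time_s: 7.6
position: [0.6002, 0.1209, 0.1949]
tool_rot: [[0.711, 0.704, 0.001], [0.704, -0.711, 0.0], [0.001, 0.0, -1.0]]
ft_force: [-0.3, 0.8, -0.3]
grip_width: 0.0854
```

```bash
python3 - <<'E'
from h import *
from rig import observe
o=observe();print(o["position"],o["q"],o["ft_force"])
c=cams()
cv2.imwrite("pics/s5.png",c["scene"]["pixels"])
a=c["scene"]["pixels"][145:220,250:330];cv2.imwrite("pics/s5z.png",cv2.resize(a,None,fx=8,fy=8,interpolation=cv2.INTER_CUBIC))
a=c["top"]["pixels"][195:265,220:300];cv2.imwrite("pics/t5z.png",cv2.resize(a,None,fx=8,fy=8,interpolation=cv2.INTER_CUBIC))
E
```

```text
[0.6002 0.1209 0.1949] [  0.319   30.0475  68.4269   0.0095  81.4852 -44.3917] [-0.2959  0.773  -0.3164]
```

View pics/s5z.png

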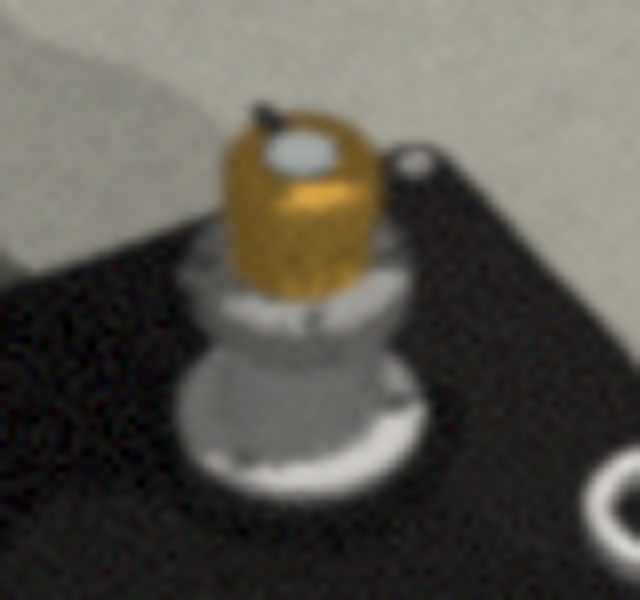

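View pics/t5z.png

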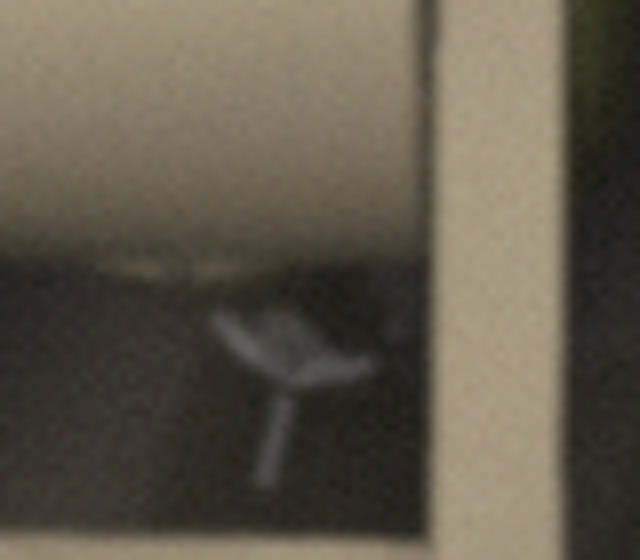

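```bash
python3 - <<'E'
from h import *
c=cams();s=c["scene"]
ax=np.array([.6,.1208]);w=-np.array([np.cos(np.radians(-12.25)),np.sin(np.radians(-12.25))])
def P(a,r,z):
    ca,sa=np.cos(a),np.sin(a);v=np.array([ca*w[0]-sa*w[1],sa*w[0]+ca*w[1]])
    return np.array([*(ax+r*v),z])
g=lambda p:((p[0]-249.5)*8-.5,(p[1]-144.5)*8-.5)
for z0,L in((.1385,(.83,.78,.88)),(.1377,(-.15,-.1,-.05,0,.05,.1,.15,.2))):
  print("ctr",g(proj(s,np.array([*ax,z0]))))
  for a in L: print(a,np.array(g(proj(s,P(a,.018,z0+.002)))),np.array(g(proj(s,P(a,.008,z0+.004)))))
E
```

```text
ctr (np.float64(305.19388453340844), np.float64(158.53881998347424))
0.83 [227.5417 140.4572] [270.6936 139.7442]
0.78 [228.5381 138.0312] [271.1242 138.6622]
0.88 [226.7376 142.9146] [270.3492 140.8394]
ctr (np.float64(305.1610932020958), np.float64(161.29172091431997))
-0.15 [276.2914 107.9518] [292.3383 126.6985]
-0.1 [272.6631 108.8878] [290.713  127.1207]
-0.05 [269.1129 109.9367] [289.1237 127.5936]
0 [265.6494 111.096 ] [287.5741 128.1162]
0.05 [262.2811 112.3631] [286.0681 128.6871]
0.1 [259.0163 113.735 ] [284.6095 129.3049]
0.15 [255.8628 115.2086] [283.2018 129.9682]
0.2 [252.8284 116.7804] [281.8486 130.6754]
```

>>> jog_arm(dr=[[0,0,0],[0,0,0],[0,0,0],[0,0,0],[0,0,0],[0,0,-0.15],[0,0,-0.15],[0,0,-0.15],[0,0,-0.15],[0,0,-0.15]], slide=[[-0.0282,0.0284,0],[-0.0282,0.0284,0],[-0.0282,0.0284,0],[-0.0282,0.0284,0],[-0.0282,0.0284,0],[0,0,0],[0,0,0],[0,0,0],[0,0,0],[0,0,0]], gripper=[1,1,1,1,1,1,1,1,1,1])

```text
time_s: 8.8
position: [0.5986, -0.0794, 0.1947]
tool_rot: [[0.044, 0.999, 0.0], [0.999, -0.044, 0.0], [0.0, 0.0, -1.0]]
ft_force: [-0.4, -0.3, -0.1]
grip_width: 0.0852
```

```bash
python3 - <<'E'
from h import *
from rig import observe
o=observe();print(o["position"],o["q"],o["ft_force"])
c=cams()
cv2.imwrite("pics/top6.png",c["top"]["pixels"]);cv2.imwrite("pics/scene6.png",c["scene"]["pixels"])
a=c["top"]["pixels"][195:265,220:300];cv2.imwrite("pics/t6z.png",cv2.resize(a,None,fx=8,fy=8,interpolation=cv2.INTER_CUBIC))
E
```

```text
[ 0.5986 -0.0794  0.1947] [ -18.7797   29.2367   69.9281    0.0064   80.8277 -106.2359] [-0.3852 -0.2712 -0.1068]
```

View pics/t6z.png

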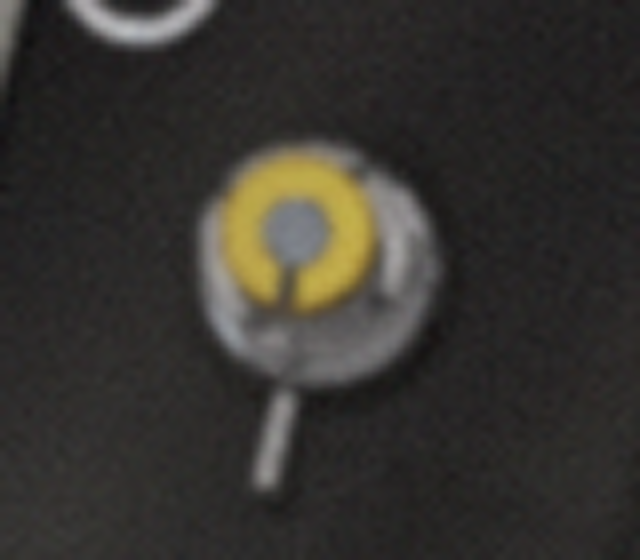

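```bash
python3 - <<'E'
from h import *
c=cams();t=c["top"]
w=-np.array([np.cos(np.radians(-12.25)),np.sin(np.radians(-12.25))])
f=lambda u,v:(219.5+(u+.5)/8,194.5+(v+.5)/8)
for fn,p in(("top0",(330,275)),("top6",(287,285))):
    im=cv2.imread(f"pics/{fn}.png")
    # brass mask centroid
    hsv=cv2.cvtColor(im,cv2.COLOR_BGR2HSV)[195:265,220:300]
    m=((hsv[...,0]>15)&(hsv[...,0]<35)&(hsv[...,1]>90)&(hsv[...,2]>70)).astype(np.uint8)
    ct=max(cv2.findContours(m,cv2.RETR_EXTERNAL,cv2.CHAIN_APPROX_NONE)[0],key=cv2.contourArea)
    h=cv2.convexHull(ct);(cx,cy),r=cv2.minEnclosingCircle(h);M=cv2.moments(h);mc=(M["m10"]/M["m00"],M["m01"]/M["m00"])
    print(fn,"circ",cx+220,cy+195,r,"hull",mc[0]+220,mc[1]+195)
    # angular darkness profile on rim top: sample at true 3D positions
    g=cv2.cvtColor(im,cv2.COLOR_BGR2GRAY).astype(np.float32)
    z=.1385 if fn=="top0" else .1377
    A=onz(t,(257.05,223.7),z)[:2]
    A2=np.linspace(-1.2,1.6,281);L=[]
    for a in A2:
        ca,sa=np.cos(a),np.sin(a);v=np.array([ca*w[0]-sa*w[1],sa*w[0]+ca*w[1]]);s=0
        for rr in np.linspace(.009,.0165,12):
            u=proj(t,np.array([*(A+rr*v),z+.002])); s+=cv2.getRectSubPix(g,(1,1),(float(u[0]),float(u[1])))[0,0]
        L.append(s/12)
    L=np.array(L);med=np.median(L);k=np.argmin(L);wt=np.clip(med*.85-L,0,None)*(abs(A2-A2[k])<.5);print(A,"cell",A2[k],(wt*A2).sum()/wt.sum())
E
```

```text
top0 circ 256.78125 223.921875 10.080598831176758 hull 256.8867483946293 223.90542907180384
[0.5999 0.1211] cell 0.8800000000000001 0.8835984571079909
top6 circ 256.75 224.0 10.077921867370605 hull 256.96064814814815 223.82349537037038
[0.6    0.1211] cell 0.010000000000000009 0.016681420732436492
```

>>> jog_arm(dr=[[0,0,0],[0,0,0],[0,0,0],[0,0,0],[0,0,0],[0,0,-0.15],[0,0,-0.15],[0,0,-0.15],[0,0,-0.15],[0,0,-0.15]], slide=[[0.04,-0.0015,0],[0.04,-0.0015,0],[0.04,-0.0015,0],[0.04,-0.0015,0],[0.04,-0.0014,0],[0,0,0],[0,0,0],[0,0,0],[0,0,0],[0,0,0]], gripper=[1,1,1,1,1,1,1,1,1,1])

```text
time_s: 10.0
position: [0.6005, 0.1208, 0.1947]
tool_rot: [[-0.648, 0.762, 0.0], [0.762, 0.648, 0.0], [-0.0, 0.0, -1.0]]
ft_force: [-0.4, -0.1, -0.2]
grip_width: 0.0852
```

>>> jog_arm(dr=[[0,0,-0.15],[0,0,-0.15],[0,0,-0.15],[0,0,0],[0,0,0],[0,0,0],[0,0,0],[0,0,0],[0,0,0],[0,0,0]], slide=[[0,0,0],[0,0,0],[0,0,0],[0,0,0.02],[0,0,0.02],[0,0,0.02],[0,0,0.018],[0,0,0],[0,0,0],[0,0,0]], gripper=[1,1,1,1,1,1,1,1,1,1])

```text
time_s: 11.0
position: [0.601, 0.1208, 0.1179]
tool_rot: [[-0.913, 0.407, 0.002], [0.407, 0.913, 0.0], [-0.002, 0.001, -1.0]]
ft_force: [0.1, 0.5, 0.3]
grip_width: 0.0857
```

```bash
python3 - <<'E'
from h import *
from rig import observe
o=observe();print(o)
c=cams()
a=c["scene"]["pixels"][90:240,200:380];cv2.imwrite("pics/s7z.png",cv2.resize(a,None,fx=4,fy=4,interpolation=cv2.INTER_CUBIC))
E
```

```text
{'time_s': 11.0, 'q': array([   0.3116,   34.1929,   74.4843,    0.0012,   71.2053, -155.6805]), 'qvel': array([ 0.0011, -0.2377,  0.1742,  0.0597, -0.1831, -0.4683]), 'joint_efforts': array([ -0.0293, -52.6018, -20.2474,  -0.0004,   0.0046,   0.0275]), 'position': array([0.601 , 0.1208, 0.1179]), 'tool_rot': array([[-0.9135,  0.4069,  0.002 ],
       [ 0.4069,  0.9135,  0.    ],
       [-0.0019,  0.0009, -1.    ]]), 'ft_force': array([0.0712, 0.4924, 0.2818]), 'wrist_torque': array([ 0.0302,  0.0166, -0.0071]), 'grip_width': 0.08573714847472871}
```

View pics/s7z.png

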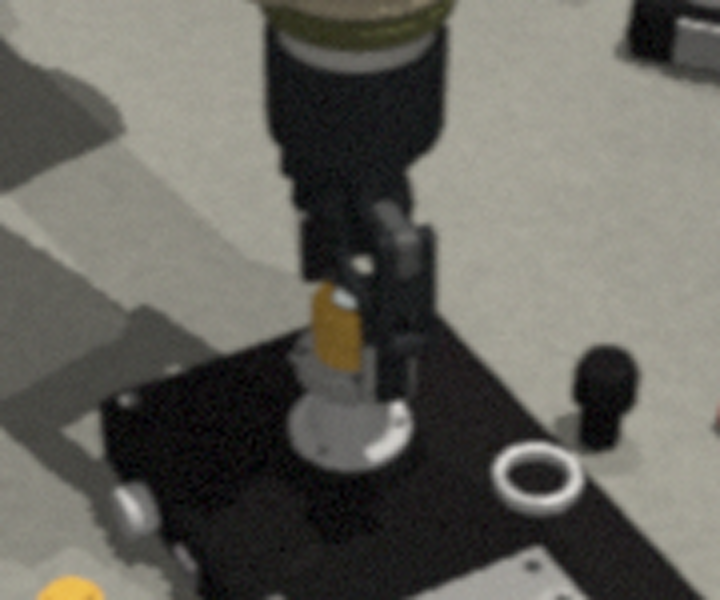

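>>> jog_arm(dr=[[0,0,0],[0,0,0],[0,0,0],[0,0,0],[0,0,0],[0,0,0],[0,0,0],[0,0,0],[0,0,0],[0,0,0]], slide=[[0.0009,-0.0004,0.013],[0,0,0.013],[0,0,0],[0,0,0],[0,0,0],[0,0,0],[0,0,0],[0,0,0],[0,0,0],[0,0,0]], gripper=[1,1,1,0.4,-1,-1,-1,-1,-1,-1], force=60)

```text
time_s: 12.1
position: [0.5986, 0.1213, 0.0917]
tool_rot: [[-0.914, 0.405, -0.001], [0.405, 0.914, 0.001], [0.002, 0.0, -1.0]]
ft_force: [-6.5, 1.3, 7.4]
grip_width: 0.0481
```

```bash
python3 - <<'E'
from h import *
from rig import observe
o=observe();print(o)
c=cams()
a=c["scene"]["pixels"][120:220,230:350];cv2.imwrite("pics/s8z.png",cv2.resize(a,None,fx=6,fy=6,interpolation=cv2.INTER_CUBIC))
E
```

```text
{'time_s': 12.1, 'q': array([   0.3443,   35.7443,   76.441 ,    0.0473,   67.8957, -155.7575]), 'qvel': array([-0.0181, -0.0115, -0.0766,  0.0449, -0.0572, -0.0167]), 'joint_efforts': array([ -1.7973, -49.8724, -20.5921,  -0.484 ,  -1.6001,  -0.0224]), 'position': array([0.5986, 0.1213, 0.0917]), 'tool_rot': array([[-0.9141,  0.4054, -0.0014],
       [ 0.4054,  0.9141,  0.0008],
       [ 0.0016,  0.0001, -1.    ]]), 'ft_force': array([-6.4719,  1.3135,  7.3617]), 'wrist_torque': array([0.3765, 1.1017, 0.0315]), 'grip_width': 0.04809470195607089}
```

View pics/s8z.png

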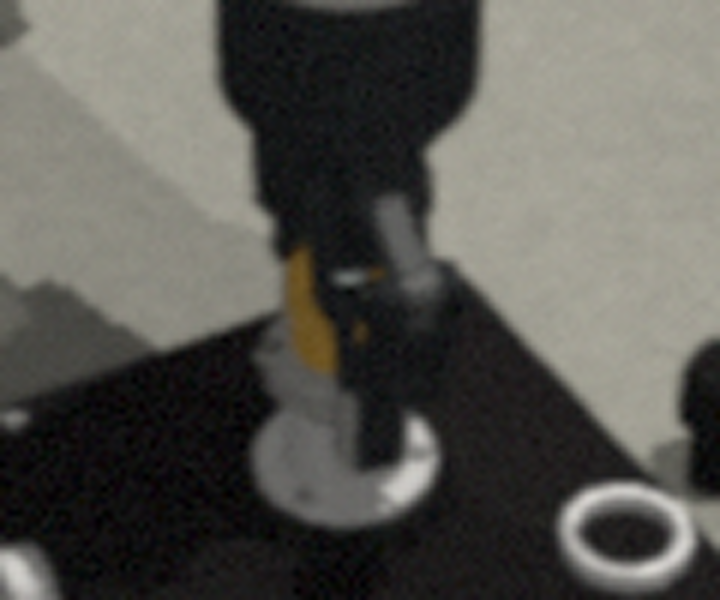

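>>> jog_arm(dr=[[0,0,0],[0,0,0.1],[0,0,0.1],[0,0,0.1],[0,0,0.1],[0,0,0.1],[0,0,0.1],[0,0,0.1],[0,0,0.1],[0,0,0.1]], slide=[[0.0013,-0.0006,0],[0,0,0.0001],[0,0,0.0001],[0,0,0.0001],[0,0,0.0001],[0,0,0.0001],[0,0,0.0001],[0,0,0.0001],[0,0,0.0001],[0,0,0.0001]], gripper=[-1,-1,-1,-1,-1,-1,-1,-1,-1,-1])

```text
time_s: 13.2
position: [0.5985, 0.1214, 0.0909]
tool_rot: [[-0.247, 0.969, 0.002], [0.969, 0.247, 0.001], [0.001, 0.002, -1.0]]
ft_force: [-0.5, 4.3, 4.6]
grip_width: 0.0477
```

```bash
cat > st.py <<'E'
from h import *
from rig import observe
o=observe();print(o["time_s"],o["q"],o["position"],o["ft_force"],o["wrist_torque"],o["joint_efforts"][5],o["grip_width"],"yaw",np.degrees(np.arctan2(o["tool_rot"][1,0],o["tool_rot"][0,0])))
c=cams()
import sys
a=c["scene"]["pixels"][120:220,230:350];cv2.imwrite(f"pics/{sys.argv[1]}.png",cv2.resize(a,None,fx=6,fy=6,interpolation=cv2.INTER_CUBIC))
o=observe();print(o["wrist_torque"],o["joint_efforts"][5],o["ft_force"])
E
python3 st.py s9
```

```text
13.2 [   0.3449   35.7146   76.6614    0.0741   67.5043 -103.9683] [0.5985 0.1214 0.0909] [-0.5033  4.305   4.563 ] [0.7183 0.1974 0.0781] -1.2479810044169426 0.04769438244298051 yaw 104.2849865868576
[ 0.7428  0.1502 -0.0825] 0.9023458510637283 [-0.7168  3.0449  5.8075]
```

View pics/s9.png

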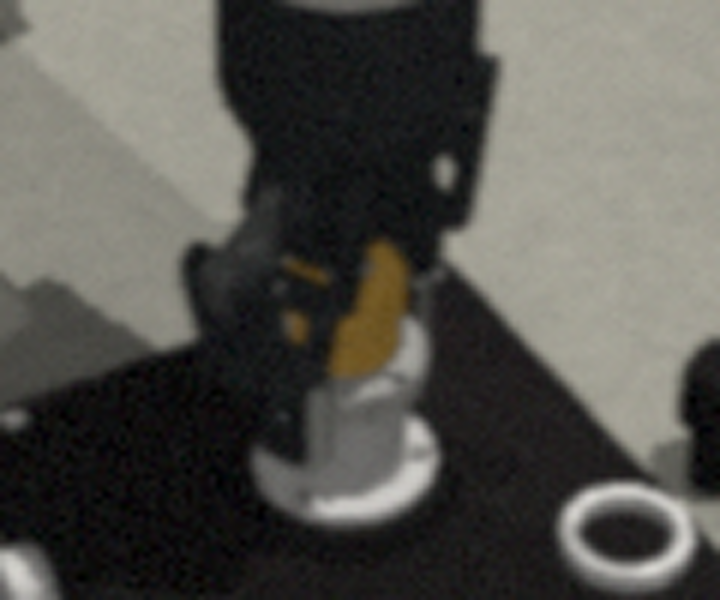

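>>> jog_arm(dr=[[0,0,0.08],[0,0,0.08],[0,0,0.08],[0,0,0.08],[0,0,0.08],[0,0,0.08],[0,0,0.08],[0,0,0.08],[0,0,0],[0,0,0]], slide=[[0,0,0.0001],[0,0,0.0001],[0,0,0.0001],[0,0,0.0001],[0,0,0.0001],[0,0,0.0001],[0,0,0.0001],[0,0,0.0001],[0,0,0],[0,0,0]], gripper=[-1,-1,-1,-1,-1,-1,-1,-1,-1,-1])

```text
time_s: 14.3
position: [0.5986, 0.1215, 0.0903]
tool_rot: [[0.376, 0.927, 0.002], [0.927, -0.376, 0.001], [0.002, 0.002, -1.0]]
ft_force: [-1.6, 4.9, 6.4]
grip_width: 0.0479
```

```bash
python3 st.py s10
```

```text
14.3 [  0.3474  35.7549  76.7037   0.0828  67.4005 -67.6125] [0.5986 0.1215 0.0903] [-1.6148  4.867   6.4073] [ 0.8069  0.1312 -0.0969] -0.0369206175673753 0.04785131516679313 yaw 67.92821707727649
[ 0.8136  0.118  -0.1003] -0.08508406346663833 [-0.7516  4.4776  6.8942]
```

View pics/s10.png

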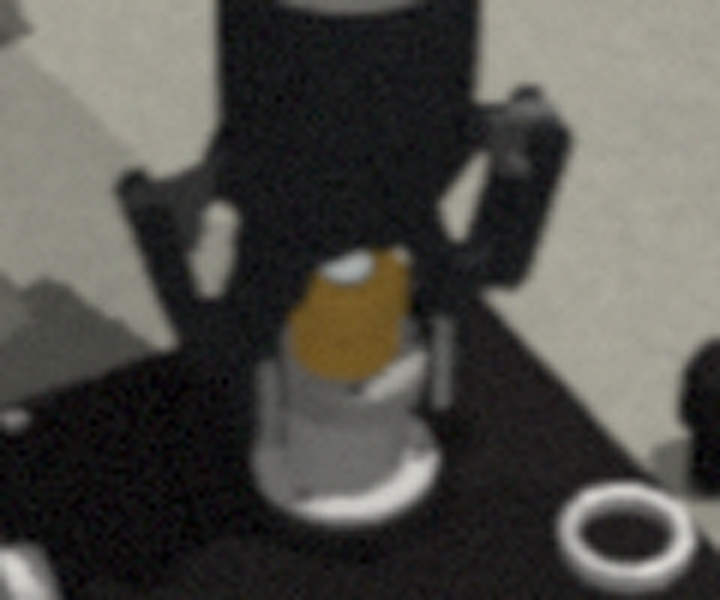

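>>> jog_arm(dr=[[0,0,0.05],[0,0,0.05],[0,0,0.05],[0,0,0.05],[0,0,0.05],[0,0,0.05],[0,0,0.05],[0,0,0.05],[0,0,0.05],[0,0,0.05]], slide=[[0,0,0.0001],[0,0,0],[0,0,0.0001],[0,0,0],[0,0,0.0001],[0,0,0],[0,0,0.0001],[0,0,0],[0,0,0.0001],[0,0,0]], gripper=[-1,-1,-1,-1,-1,-1,-1,-1,-1,-1])

```text
time_s: 15.4
position: [0.5986, 0.1215, 0.0898]
tool_rot: [[0.775, 0.632, 0.003], [0.632, -0.775, 0.001], [0.003, 0.001, -1.0]]
ft_force: [-1.2, 4.4, 6.8]
grip_width: 0.048
```

```bash
python3 -c "
from rig import observe
o=observe();print(o['q'],o['qvel'],o['wrist_torque'],o['ft_force'],o['joint_efforts'])"
```

```text
[  0.35469131  35.78703294  76.7288205    0.07974763  67.33145141
 -38.8686039 ] [ 0.0318407   0.077638   -0.0923745   0.13038643 -0.09231576 28.40276635] [0.82430318 0.02979215 0.14531149] [-1.24220323  4.35656785  6.81019608] [ -3.02803226 -49.59096909 -18.0481106   -1.06516868  -0.13831681
  -0.54395696]
```

>>> jog_arm(dr=[[0,0,0.03],[0,0,0.03],[0,0,0.03],[0,0,0.03],[0,0,0.03],[0,0,0.03],[0,0,0.03],[0,0,0.03],[0,0,0.03],[0,0,0.03]], slide=[[0,0,0.0001],[0,0,0],[0,0,0],[0,0,0.0001],[0,0,0],[0,0,0],[0,0,0.0001],[0,0,0],[0,0,0],[0,0,0]], gripper=[-1,-1,-1,-1,-1,-1,-1,-1,-1,-1])

```text
time_s: 16.4
position: [0.5987, 0.1216, 0.0896]
tool_rot: [[0.927, 0.376, 0.003], [0.376, -0.927, 0.001], [0.003, -0.0, -1.0]]
ft_force: [-1.6, 4.8, 7.3]
grip_width: 0.0484
```

```bash
python3 st.py s11
```

```text
16.4 [  0.3608  35.7997  76.7406   0.0771  67.293  -21.7422] [0.5987 0.1216 0.0896] [-1.5742  4.7871  7.3476] [0.7404 0.007  0.2295] -0.14293307438492775 0.048439755138552046 yaw 22.07333881714946
[ 0.763  -0.0073  0.0392] 0.2829276770353317 [-0.7559  3.6659  6.8806]
```

View pics/s11.png

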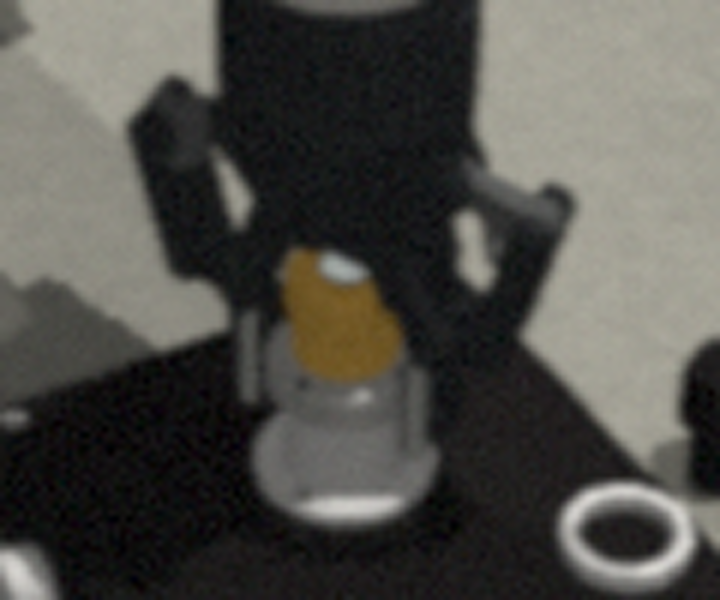

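>>> jog_arm(dr=[[0,0,0.03],[0,0,0.03],[0,0,0.03],[0,0,0.03],[0,0,0.03],[0,0,0.03],[0,0,0.03],[0,0,0.03],[0,0,0.03],[0,0,0.03]], slide=[[0,0,0.0001],[0,0,0],[0,0,0],[0,0,0.0001],[0,0,0],[0,0,0],[0,0,0.0001],[0,0,0],[0,0,0],[0,0,0]], gripper=[-1,-1,-1,-1,-1,-1,-1,-1,-1,-1])

```text
time_s: 17.5
position: [0.5987, 0.1216, 0.0895]
tool_rot: [[0.996, 0.086, 0.003], [0.086, -0.996, 0.001], [0.003, -0.001, -1.0]]
ft_force: [-1.3, 5.1, 7.7]
grip_width: 0.048
```

```bash
python3 -c "
from rig import observe
o=observe();print(o['q'],o['qvel'],o['wrist_torque'],o['ft_force'],o['joint_efforts'])"
```

```text
[ 3.64243807e-01  3.58090071e+01  7.67494114e+01  6.49788000e-02
  6.72530304e+01 -4.56606834e+00] [ 0.12682059  0.12602097 -0.01790776  0.07438909  0.07707737 16.92994205] [0.74540402 0.04870536 0.4604283 ] [-1.32287495  5.05483374  7.68610909] [-3.53466131e+00 -4.85173380e+01 -1.76362145e+01 -9.06999037e-01
 -1.36689004e-01  3.01153469e-02]
```

>>> jog_arm(dr=[[0,0,0.012],[0,0,0.012],[0,0,0.012],[0,0,0.012],[0,0,0.012],[0,0,0.012],[0,0,0.012],[0,0,0.012],[0,0,0.012],[0,0,0.012]], slide=[[0,0,0.0001],[0,0,0],[0,0,0],[0,0,0],[0,0,0],[0,0,0],[0,0,0],[0,0,0],[0,0,0],[0,0,0]], gripper=[-1,-1,-1,-1,-1,-1,-1,-1,-1,-1])

```text
time_s: 18.5
position: [0.5988, 0.1216, 0.0895]
tool_rot: [[0.999, -0.034, 0.003], [-0.034, -0.999, 0.001], [0.003, -0.001, -1.0]]
ft_force: [-2.3, 5.2, 8.5]
grip_width: 0.0477
```

```bash
python3 st.py s12
```

```text
18.5 [ 0.3645 35.8112 76.7503  0.0617 67.2418  2.2608] [0.5988 0.1216 0.0895] [-2.345   5.1589  8.5439] [0.7719 0.0209 0.4291] 0.3070979006588459 0.04774802892500902 yaw -1.9201193948795985
[0.7018 0.0382 0.259 ] 0.3749101236462593 [-1.8162  5.0048  8.7567]
```

View pics/s12.png

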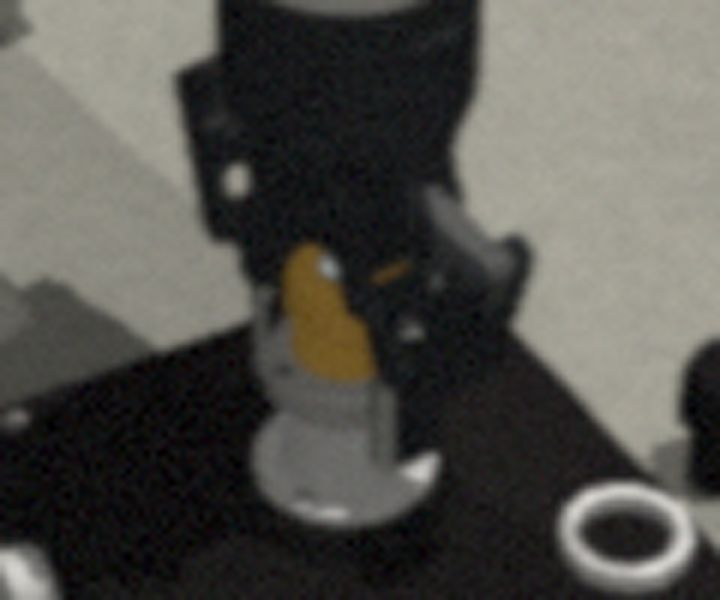

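>>> jog_arm(dr=[[0,0,0.012],[0,0,0.012],[0,0,0.012],[0,0,0.012],[0,0,0.012],[0,0,0.012],[0,0,0.012],[0,0,0.012],[0,0,0.012],[0,0,0.012]], slide=[[0,0,0.0001],[0,0,0],[0,0,0],[0,0,0],[0,0,0],[0,0,0],[0,0,0],[0,0,0],[0,0,0],[0,0,0]], gripper=[-1,-1,-1,-1,-1,-1,-1,-1,-1,-1])

```text
time_s: 19.6
position: [0.5988, 0.1216, 0.0894]
tool_rot: [[0.988, -0.153, 0.003], [-0.153, -0.988, 0.001], [0.003, -0.001, -1.0]]
ft_force: [-1.7, 3.8, 8.9]
grip_width: 0.0481
```

```bash
python3 -c "
from rig import observe
o=observe();print(o['q'],o['qvel'],o['wrist_torque'],o['ft_force'],o['joint_efforts'])"
```

```text
[3.66469766e-01 3.58153250e+01 7.67552126e+01 5.60947331e-02
 6.72311297e+01 9.13093603e+00] [ 0.07016755 -0.07353373 -0.01327681 -0.09656922  0.09316723  6.75279632] [0.67064199 0.0348109  0.52506407] [-1.72896887  3.84836477  8.90117791] [ -3.72788809 -48.05837989 -17.54973292  -0.78681473  -0.18141068
   0.38592724]
```

>>> jog_arm(dr=[[0,0,0],[0,0,0],[0,0,0],[0,0,0],[0,0,0],[0,0,0],[0,0,0],[0,0,0],[0,0,0],[0,0,0]], slide=[[0,0,0],[0,0,0],[0,0,0],[0,0,0],[0,0,0],[0,0,-0.02],[0,0,-0.03],[0,0,-0.03],[0,0,-0.03],[0,0,0]], gripper=[1,1,1,1,1,1,1,1,1,1])

```text
time_s: 20.6
position: [0.5995, 0.1207, 0.202]
tool_rot: [[0.988, -0.155, 0.008], [-0.155, -0.988, 0.0], [0.008, -0.001, -1.0]]
ft_force: [1.1, -0.1, -0.3]
grip_width: 0.0855
```

>>> jog_arm(dr=[[0,0,0],[0,0,0],[0,0,0],[0,0,0],[0,0,0],[0,0,0],[0,0,0],[0,0,0],[0,0,0],[0,0,0]], slide=[[0,0.03,0],[0,0.04,0],[0,0.04,0],[0,0.04,0],[0,0.04,0],[0,0.03,0],[0,0,0],[0,0,0],[0,0,0],[0,0,0]], gripper=[1,1,1,1,1,1,1,1,1,1])

```text
time_s: 21.6
position: [0.564, -0.0954, 0.1976]
tool_rot: [[0.988, -0.154, -0.0], [-0.154, -0.988, 0.0], [-0.0, -0.0, -1.0]]
ft_force: [-0.1, 0.2, -0.4]
grip_width: 0.0851
```

```bash
cat > ang.py <<'E'
import sys
from h import *
from rig import observe
o=observe();print(o["time_s"],o["position"],o["ft_force"],o["wrist_torque"])
c=cams();t=c["top"];cv2.imwrite(f"pics/top{sys.argv[1]}.png",t["pixels"]);cv2.imwrite(f"pics/scene{sys.argv[1]}.png",c["scene"]["pixels"])
a=t["pixels"][195:265,220:300];b=c["scene"]["pixels"][145:215,250:330]
cv2.imwrite(f"pics/z{sys.argv[1]}.png",cv2.resize(np.hstack([a,b]),None,fx=5,fy=5,interpolation=cv2.INTER_CUBIC))
w=-np.array([np.cos(np.radians(-12.25)),np.sin(np.radians(-12.25))])
g=cv2.cvtColor(t["pixels"],cv2.COLOR_BGR2GRAY).astype(np.float32)
z=.1377;A=onz(t,(256.95,223.85),z)[:2];A2=np.linspace(-1.2,1.2,241);L=[]
for a in A2:
    ca,sa=np.cos(a),np.sin(a);v=np.array([ca*w[0]-sa*w[1],sa*w[0]+ca*w[1]]);s=0
    for rr in np.linspace(.009,.0165,12):
        u=proj(t,np.array([*(A+rr*v),z+.002])); s+=cv2.getRectSubPix(g,(1,1),(float(u[0]),float(u[1])))[0,0]
    L.append(s/12)
L=np.array(L);med=np.median(L);k=np.argmin(L);wt=np.clip(med*.85-L,0,None)*(abs(A2-A2[k])<.5);print(A,"cell",A2[k],(wt*A2).sum()/wt.sum())
E
python3 ang.py 13
```

```text
21.6 [ 0.564  -0.0954  0.1976] [-0.0638  0.1816 -0.3533] [-0.037  -0.0055  0.028 ]
[0.5997 0.1213] cell 0.030000000000000027 0.026541230455234464
```

View pics/z13.png

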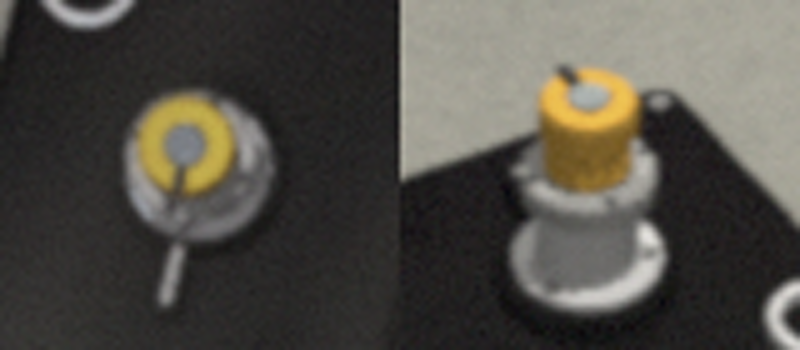

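View pics/top13.png

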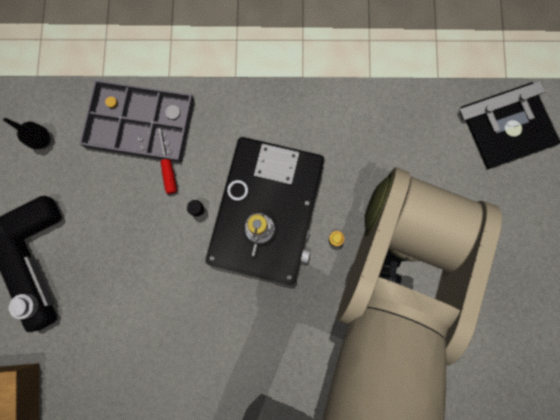

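```bash
python3 -c "
from rig import env
print(env.close_job())"
```

```text
the job is handed in; nothing more can be done
None
```

The lens cell is on its index, the lock ring is nipped up to about 0.5 N m, and the job is handed in at about 21.6 s of the 64 s allowed. No verdict came back.

- **Lens cell:** I turned it clockwise by its rim, from about 0.83–0.88 rad (two image measurements differed by that much). It read +0.02 rad before tightening and +0.03 rad after, so it stayed on the index.
- **Lock ring:** I ran it down about 2.9 rad. The torque climbed from 0.08 N m while free through 0.15, 0.23, 0.46 and 0.43 (one dip) to 0.525 N m at the last reading, taken while turning. The clamping force cannot be read directly. I judge it at roughly 50–60 N from the torque, inside the 25–85 N limits.
- **Loose parts:** In the last top picture the objective, eyepiece, filter ring and screwdriver look unmoved. I judged this by eye and did not measure it. The gripper was open and well clear, with about zero force on it.
- **Disagreements:**
  - The grips suggested the axis lies about 1–1.5 mm nearer the robot than the cameras put it. That is within the 2 mm calibration, and it caused only side forces of up to about 10 N.
  - The opening read 32 mm on the 36 mm rim and 48 mm on the 50 mm ring. I did not settle why.

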